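Seat a post in its holder and mark the depth

TASK

Take the tall steel post with the orange collar out of the rack, put it foot first into the blue post holder and press it gently down, past the drag of the holder's spring plunger, until it stands on the hard bottom of the bore. Then slide the orange collar down the post until it rests gently on the holder's rim to mark the depth, and leave the post standing there, pushed fully home. Leave everything else alone.

Things in the scene. Friction and masses are not known exactly. Their poses are not given: they have to be found in the camera images.
- holder_blue_plunger (a point): Spring plunger in the holder's wall, 25 mm below the rim. It presses sideways on the post and drags on it by about 2 to 8 N from there to the bottom (a little more as the foot first meets it), more than the post's weight: the post does not fall to the bottom by itself but stays where it is left.
- post: Bright steel post, 14 mm in diameter, 122 mm long, about 140 g, 2 mm chamfer at the foot, with an orange collar. Origin at the centre of its foot, z along the post to its top. It starts upright in one of the rack's three holes (which one varies), foot 10 mm above the table.
- post_foot (a point): Centre of the post's foot (same as the post's origin).
- post_top (a point): Centre of the post's top, 122 mm above its foot. At the start 26 to 34 mm of bare post above the collar are free to be gripped; the two other posts in the rack end lower.
- collar_under (a point): Centre of the underside of the orange collar, a disc 38 mm in diameter, 10 mm high, around the post. It only slides along the post, with about 2 N of friction, and stays where it is left. At the start its underside is 78 to 86 mm above the foot; it can go down to 48 mm. It can be pushed down on its top face beside the post.
- holder_blue: Blue post holder, fixed to the table, the place varies: a 66 mm square foot plate 12 mm high with an upright round sleeve, 32 mm in diameter, flaring to 39 mm at the rim, 95 mm above the table. Origin on the table under the centre of the sleeve, z up.
- holder_blue_rim (a point): Centre of the mouth of the blue holder, at rim height (95 mm above the table). Below a short funnel (26 mm wide at the rim) a round blind bore, 16 mm wide, goes straight down to a hard bottom 56 to 74 mm below the rim; the depth differs each time and cannot be seen from outside.
- holder_black: Another post holder of the same size, all black, fixed to the table; not to be used. Origin on the table under its centre.
- rack: Blue block, 70 x 170 x 40 mm, fixed to the table, with three blind holes 16 mm wide and 30 mm deep along its long (y) axis at -55, 0 and +55 mm. Origin at the centre of its underside. Its place and yaw vary.
- short_a: Plain steel post without collar, 14 mm in diameter, 70 mm long, standing in the rack. Bystander.
- short_b: Plain steel post without collar, 14 mm in diameter, 60 mm long, standing in the rack. Bystander.
- bottle: Small amber bottle with orange cap, 44 mm in diameter, 85 mm high. Origin under its centre. Bystander.
- driver: Screwdriver with red handle, 160 mm long, lying on the table. Bystander.
- lens_ring: Black lens ring, 52 mm in diameter, 14 mm high. Bystander.
- dish: White shallow dish, 80 mm in diameter, 16 mm high. Bystander.
- gauge: Steel block, 35 x 60 x 20 mm. Bystander.

How it is judged:
By the outcome, as a careful person would: the job done as asked, in the order asked, and still so for the second after the job is handed in, with the robot touching nothing.
It also fails if it takes over 70 s, if anything falls off the work surface, if the arm or the gripper's body presses on something with over 40 N, if the wrist force passes 120 N, or if a joint passes its speed limit or range.

ROBOT

A 6-joint arm with a two-finger parallel gripper is mounted at the origin on the work surface. World frame = base frame: x ahead of the robot, y to its left, z up, the work surface at z = 0. Lengths are in m, angles in degrees, forces in N, time in s.
With the tool pointing down it reaches from about 0.3 to 0.75 m from the base axis. Payload 8.5 kg.
Tool frame: the origin (TCP) lies at the very end of the fingers, on their centre line; the grasp point (between the pads) lies 19 mm behind it; x points along the fingers, y is the direction in which the jaws open and shut, and the axes are right-handed (so a half turn about x gives the same grasp; the last joint's range is limited). The gripper opens to 85 mm and grips with 20 to 120 N. Pads are 22 mm wide; open, the fingers measure 114 mm over their backs; the gripper's body (76 mm by 85 mm) begins 54 mm behind the grasp point. The pads swing forward as they close: fully open they stand 13 mm farther back than shut.
Start: joints at [-82.122, 21.807, 74.336, -0, 83.858, -12.336], TCP at [0.19, -0.516, 0.231] pointing down, gripper open.
Joint ranges: [-178.18, 178.18], [-50.72, 133.34], [12.68, 142.11], [-81.47, 261.47], [9.98, 163.14], [-165.26, 165.26]. Speed limits (degrees/s): [136.94, 136.94, 180, 180, 180, 180].

INTERFACE

Orientations are given as a 3x3 rotation matrix whose columns are the frame's x, y, z axes.
In Python, from rig import sensors, cams, env gives the robot as it stands.
- The arm moves only by the shell command python3 -m crank 'ROWS' [FORCE]. ROWS is a JSON object of lists of equal length, an entry for each row: "hand": the closure in counts, from 0 (fully open) to 255 (shut); "translation": the shift along the tool's x, y, z in m, a list of three; "dr": the turn, a rotation vector about the tool's x, y, z in rad, a list of three. A call has 1 to 5 rows; each row is the pose to reach, as a shift and turn from the pose commanded when the call began, along the tool's axes at that moment; what a row does not reach only later rows make up. A row lasts 1/10 s, in which the tool goes at most 50 mm and 8.59 degrees, less where a joint would pass 70% of its speed; a pose out of reach is approached as far as the arm can. A call with a gripper value outside its range is refused whole. The fingers move at their own pace and stop on an object; FORCE is the grip in N (left out, the last holds). Time passes only in rows, so rows that repeat a pose let the fingers close. It gives the time, the measured TCP pose, the force and the opening at its end, in the units of the state.
- sensors.observe(): the state, without advancing time (a new reading comes with each control period).
- cams.get_image(name): name is "scene" or "top" or "wrist"; returns (picture, depth): 400x640x3 uint8, blue, green, red; 400x640 float32, m along the optical axis (not along the pixel's ray), 0 where there is no reading.
- cams.calibration(name): a dict with "vertical_fov" (degrees; the focal length in pixels is half the picture's height over the tangent of half this angle, whatever the lens; pixels are square), "cx", "cy" (the principal point, pixels), "extrinsics" (4x4, takes a point from camera to world coordinates). Camera axes: x right, y down, z forward; pixel columns grow to the right and rows downward; lengths in m; the calibration is good to about 2 mm. A picture is of the moment at which its call begins: read the wrist's pose just before it. calibration takes no time and is no camera call; for the wrist camera it gives the pose at the moment of the call.
- env.close_job(): hands the job in, once; it reports no verdict.
The state is a dict: "time_s": time; "q": joint angles; "qvel": joint speeds; "joint_efforts": joint torques, N m; "position": TCP position; "tool_rot": TCP orientation; "ft_force": force on the tool from outside, world axes, zero at the start; "wrist_torque": the same for the moment, N m; "grip_width": finger opening in m.
Only numpy, scipy, OpenCV 4.12 (cv2) and the standard library are available. Lean on these libraries where they do the work, as an engineer would, in place of code of your own. Each camera call takes 0.05 s, during which the arm holds its last target. There are 200 camera calls.

## Working session

There is one attempt and no reset: what is moved stays moved. The work goes in short steps, Python scripts to look and compute and a shell command to move; the robot and the scene stay as the last step left them, time stands still between calls to the robot, and variables do not carry over. Pictures are saved under pics/ and viewed, about 8 in all and at most 12, crops included, and the job is handed in when it is done.

```bash
ls; mkdir -p pics; python3 - <<'E'
from rig import sensors,cams
import cv2,numpy as np
s=sensors.observe(); print({k:np.round(v,3).tolist() for k,v in s.items()})
for n in("scene","top"):
    im,d=cams.get_image(n); cv2.imwrite(f"pics/{n}0.png",im); np.save(f"pics/{n}0.npy",d)
    c=cams.calibration(n); print(n,c["vertical_fov"],c["cx"],c["cy"],np.round(c["extrinsics"],3).tolist(), {k for k in c})
E
```

```text
pics
{'time_s': 0.0, 'q': [-82.123, 21.843, 74.385, 0.0, 83.86, -12.335], 'qvel': [0.076, -0.005, 0.057, 0.006, -0.005, 0.088], 'joint_efforts': [0.002, -44.846, -23.127, -0.0, 0.005, -0.0], 'position': [0.19, -0.516, 0.231], 'tool_rot': [[-0.0, 0.345, -0.938], [0.002, -0.938, -0.345], [-1.0, -0.002, -0.0]], 'ft_force': [-0.256, 0.615, -0.193], 'wrist_torque': [0.009, 0.01, 0.017], 'grip_width': 0.085}
scene 47.30140155439601 315.59241870275673 203.4541206405014 [[-0.036, 0.695, -0.718, 1.459], [0.999, 0.038, -0.013, 0.002], [0.018, -0.718, -0.696, 0.953], [0.0, 0.0, 0.0, 1.0]] {'extrinsics', 'cy', 'vertical_fov', 'cx'}
top 56.789185053472494 324.8443918736846 200.67470216922482 [[-0.013, -0.989, 0.149, 0.385], [-1.0, 0.015, 0.009, -0.032], [-0.011, -0.149, -0.989, 1.211], [0.0, 0.0, 0.0, 1.0]] {'extrinsics', 'cy', 'vertical_fov', 'cx'}
```

View pics/top0.png

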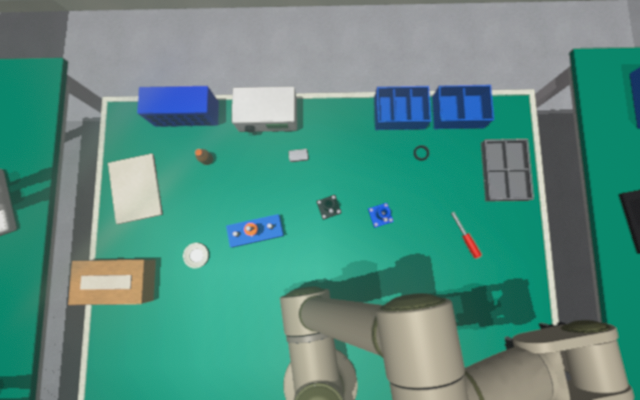

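View pics/scene0.png

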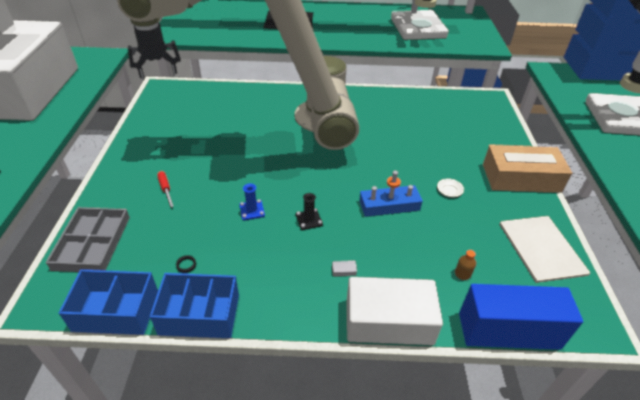

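The top view shows the collared post in the rack's middle hole at about (250,229) and the blue holder at (380,215). The black holder is between them at (329,207). The scene view agrees: collar (394,182), blue holder (251,200).

```bash
cat > h.py <<'E'
import numpy as np,cv2
from rig import sensors,cams
def cal(n):
    c=cams.calibration(n); return c,200/np.tan(np.radians(c["vertical_fov"]/2)),np.array(c["extrinsics"])
def onplane(n,u,v,z,C=None):
    c,f,E=C or cal(n); r=E[:3,:3]@[(u-c["cx"])/f,(v-c["cy"])/f,1]; o=E[:3,3]
    return o+r*(z-o[2])/r[2]
def pt(n,u,v,d,C=None):
    c,f,E=C or cal(n); return E[:3,:3]@(np.array([(u-c["cx"])/f,(v-c["cy"])/f,1])*d)+E[:3,3]
def mask(im,col):
    h=cv2.cvtColor(im,cv2.COLOR_BGR2HSV)
    lo,hi={"orange":((3,130,80),(18,255,255)),"blue":((105,120,50),(128,255,255))}[col]
    return cv2.inRange(h,lo,hi)
def blobs(m,amin=15):
    cs,_=cv2.findContours(m,cv2.RETR_EXTERNAL,cv2.CHAIN_APPROX_NONE)
    return [c for c in cs if cv2.contourArea(c)>amin]
E
python3 - <<'E'
from h import *
for n in("top","scene"):
    im=cv2.imread(f"pics/{n}0.png"); d=np.load(f"pics/{n}0.npy"); C=cal(n)
    for col in("orange","blue"):
        for c in blobs(mask(im,col)):
            r=cv2.minAreaRect(c); (u,v)=r[0]
            if not(150<v<270 and 150<u<500): continue
            m=np.zeros(d.shape,np.uint8); cv2.drawContours(m,[c],-1,255,-1)
            vv,uu=np.nonzero(m*(d>0)); P=np.array([pt(n,a,b,d[b,a],C) for a,b in zip(uu,vv)])
            hi=P[P[:,2]>np.percentile(P[:,2],95)-.006]
            print(n,col,np.round(r[0],1),np.round(r[1],1),round(r[2],1),"zmin/max",P[:,2].min().round(3),P[:,2].max().round(3),"hi mid",((hi.min(0)+hi.max(0))/2).round(3),"plane.1/.04",onplane(n,u,v,.1,C).round(3),onplane(n,u,v,.04,C).round(3))
            if col=="blue": print([onplane(n,a,b,.04,C).round(3).tolist() for a,b in cv2.boxPoints(r)])
E
```

```text
top orange [251.5 229.4] [ 8.8 10.2] 23.2 zmin/max 0.092 0.104 hi mid [0.47  0.201 0.1  ] plane.1/.04 [0.469 0.2   0.1  ] [0.474 0.212 0.04 ]
top orange [198.5 152. ] [4.9 4.9] 45.0 zmin/max 0.082 0.088 hi mid [0.715 0.374 0.086] plane.1/.04 [0.712 0.369 0.1  ] [0.73 0.39 0.04]
top blue [254.5 230.4] [20.8 53.3] 77.5 zmin/max 0.022 0.083 hi mid [0.482 0.206 0.064] plane.1/.04 [0.466 0.19  0.1  ] [0.47  0.202 0.04 ]
[[0.485, 0.293, 0.04], [0.52, 0.127, 0.04], [0.455, 0.113, 0.04], [0.421, 0.277, 0.04]]
top blue [380.5 214.7] [19.6 20.3] 72.6 zmin/max -0.003 0.1 hi mid [ 0.518 -0.2    0.096] plane.1/.04 [ 0.508 -0.19   0.1  ] [ 0.515 -0.198  0.04 ]
[[0.535, -0.159, 0.04], [0.554, -0.221, 0.04], [0.494, -0.237, 0.04], [0.475, -0.175, 0.04]]
scene orange [467. 259.] [14. 18.] 0.0 zmin/max 0.045 0.089 hi mid [0.72  0.374 0.084] plane.1/.04 [0.751 0.356 0.1  ] [0.701 0.381 0.04 ]
scene orange [393.5 181.5] [ 9. 11.] 90.0 zmin/max 0.088 0.108 hi mid [0.475 0.203 0.102] plane.1/.04 [0.477 0.203 0.1  ] [0.408 0.217 0.04 ]
scene blue [390.8 199.9] [24.8 60.2] 83.4 zmin/max 0.004 0.067 hi mid [0.474 0.204 0.052] plane.1/.04 [0.554 0.189 0.1  ] [0.49  0.202 0.04 ]
[[0.457, 0.112, 0.04], [0.416, 0.294, 0.04], [0.522, 0.289, 0.04], [0.559, 0.117, 0.04]]
scene blue [250.2 200.9] [34.7 22.9] 80.5 zmin/max 0.0 0.1 hi mid [ 0.52  -0.203  0.094] plane.1/.04 [ 0.578 -0.191  0.1  ] [ 0.516 -0.204  0.04 ]
[[0.453, -0.255, 0.04], [0.433, -0.19, 0.04], [0.575, -0.156, 0.04], [0.593, -0.217, 0.04]]
```

```bash
python3 -m crank '{"hand":[0,0,0,0,0],"translation":[[0,-0.018,-0.042],[0,-0.036,-0.084],[0,-0.054,-0.126],[0,-0.072,-0.168],[0,-0.090,-0.21]],"dr":[[0,0,0],[0,0,0],[0,0,0],[0,0,0],[0,0,0]]}'
python3 -m crank '{"hand":[0,0,0,0,0],"translation":[[0,-0.018,-0.042],[0,-0.036,-0.084],[0,-0.054,-0.126],[0,-0.072,-0.168],[0,-0.092,-0.207]],"dr":[[-0.14,0,0],[-0.28,0,0],[-0.42,0,0],[-0.56,0,0],[-0.7,0,0]]}'
python3 - <<'E'
from h import *
C=cal("wrist"); im,d=cams.get_image("wrist"); cv2.imwrite("pics/w1.png",im); np.save("pics/w1.npy",d)
s=sensors.observe(); print(s["position"],np.round(s["tool_rot"],3),np.round(C[2],3),C[0]["cx"],C[0]["cy"],C[1])
E
```

```text
time_s: 0.6
position: [0.357, -0.3575, 0.2311]
tool_rot: [[-0.0, 0.345, -0.939], [0.0, -0.939, -0.345], [-1.0, -0.001, 0.0]]
ft_force: [0.5, -0.9, 0.0]
grip_width: 0.0854
time_s: 1.1
position: [0.5197, -0.1996, 0.231]
tool_rot: [[-0.0, 0.872, -0.49], [0.0, -0.49, -0.872], [-1.0, -0.001, -0.0]]
ft_force: [0.6, -0.2, 0.4]
grip_width: 0.0849
[ 0.52257136 -0.1951394   0.23083062] [[ 0.001  0.877 -0.48 ]
 [ 0.002 -0.48  -0.877]
 [-1.    -0.    -0.003]] [[ 0.872 -0.473 -0.127  0.551]
 [-0.49  -0.841 -0.227 -0.142]
 [ 0.     0.26  -0.966  0.374]
 [ 0.     0.     0.     1.   ]] 325.1548295389174 200.21638843508725 343.0048364571348
```

View pics/w1.png

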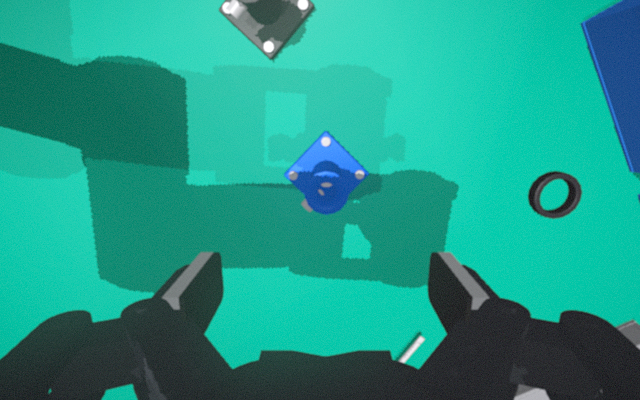

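The wrist view shows the blue holder at (326,175), with its rim around (326,195), and a corner of the black holder at the top. The arm is now settled, so I'll measure the rim again.

```bash
cat >> h.py <<'E'
def cloud(n,fn=None):
    C=cal(n); im,d=cams.get_image(n)
    if fn: cv2.imwrite(f"pics/{fn}.png",im)
    c,f,E=C; v,u=np.mgrid[:400,:640]
    P=np.stack([(u-c["cx"])/f*d,(v-c["cy"])/f*d,d],-1)@E[:3,:3].T+E[:3,3]
    P[d<=0]=np.nan; return im,P,C
def circ(m,n,z,C):
    c=max(blobs(m),key=cv2.contourArea); h=cv2.convexHull(c)[:,0]
    p=np.array([onplane(n,a,b,z,C)[:2] for a,b in h]).astype(np.float32)
    (x,y),r=cv2.minEnclosingCircle(p); A=np.c_[2*p,np.ones(len(p))]; s=np.linalg.lstsq(A,(p**2).sum(1),rcond=None)[0]
    return np.round([x,y,2*r,s[0],s[1],2*np.sqrt(s[2]+s[0]**2+s[1]**2)],4)
E
python3 - <<'E'
from h import *
im,P,C=cloud("wrist","w2")
b=(mask(im,"blue")>0)|True
near=(np.hypot(P[...,0]-.52,P[...,1]+.2)<.05)
m=(near&(P[...,2]>.085)&(P[...,2]<.12)).astype(np.uint8)*255
q=P[m>0]; print(len(q),np.percentile(q[:,2],[5,50,95]).round(4),((q.min(0)+q.max(0))/2).round(4),(q.max(0)-q.min(0)).round(4))
print("rim circ",circ(m,"wrist",.095,C))
pl=near&(P[...,2]>.008)&(P[...,2]<.02); print("plate z",np.median(P[pl][:,2]),"table z",np.nanmedian(P[...,2]))
s=sensors.observe(); print(s["position"],s["tool_rot"].round(4) if hasattr(s["tool_rot"],'round') else s["tool_rot"])
cv2.imwrite("pics/w2c.png",cv2.resize(np.hstack([im[120:230,270:380],cv2.cvtColor(m,8)[120:230,270:380]]),None,fx=3,fy=3))
E
```

```text
1218 [0.091  0.0945 0.0958] [ 0.5185 -0.2023  0.0911] [0.037  0.0367 0.0116]
rim circ [ 0.5185 -0.2024  0.0373  0.5186 -0.2023  0.0367]
plate z 0.012100275884918521 table z 0.0014267483451234075
[ 0.52076507 -0.19744926  0.23075035] [[-1.000e-04  8.733e-01 -4.872e-01]
 [ 1.300e-03 -4.872e-01 -8.733e-01]
 [-1.000e+00 -7.000e-04 -1.100e-03]]
```

View pics/w2c.png

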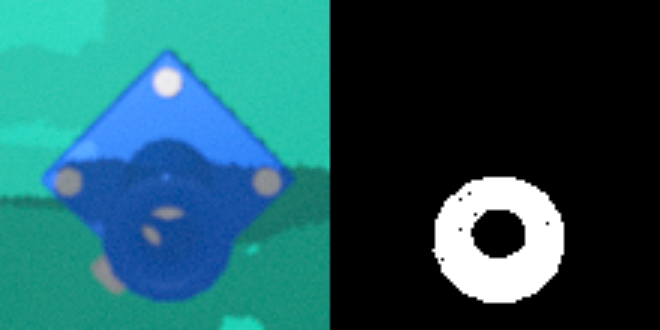

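The mask isolates the rim ring cleanly at (497,240) in the crop, 37 mm wide at z 0.095. The arm may still have been settling, so I'll hold still and repeat.

```bash
python3 -m crank '{"hand":[0,0,0,0,0],"translation":[[0,0,0],[0,0,0],[0,0,0],[0,0,0],[0,0,0]],"dr":[[0,0,0],[0,0,0],[0,0,0],[0,0,0],[0,0,0]]}'
cat >> h.py <<'E'
def rim(n="wrist"):
    im,P,C=cloud(n)
    m=((np.hypot(P[...,0]-.52,P[...,1]+.2)<.05)&(P[...,2]>.085)&(P[...,2]<.12)).astype(np.uint8)*255
    return circ(m,n,.095,C)
def goto(x,y,z):
    s=sensors.observe(); R=np.array(s["tool_rot"]); d=np.array([x,y,z])-s["position"]
    print("from",np.round(s["position"],4),"tool shift",np.round(R.T@d,4),"|d|",np.linalg.norm(d).round(3))
E
python3 - <<'E'
from h import *
for i in range(3):
    print(sensors.observe()["position"],rim())
print(sensors.observe()["tool_rot"]); goto(.472,.14,.231)
E
```

```text
time_s: 1.7
position: [0.5181, -0.2018, 0.2314]
tool_rot: [[0.0, 0.868, -0.496], [-0.0, -0.496, -0.868], [-1.0, 0.0, 0.0]]
ft_force: [-0.0, 1.2, 0.7]
grip_width: 0.0853
[ 0.51814185 -0.20181001  0.23141685] [ 0.5185 -0.2024  0.0373  0.5185 -0.2024  0.0368]
[ 0.51821207 -0.20168124  0.23138994] [ 0.5186 -0.2024  0.0373  0.5185 -0.2024  0.0367]
[ 0.51826124 -0.20156423  0.23138087] [ 0.5185 -0.2023  0.0372  0.5185 -0.2023  0.0367]
[[-1.35632684e-05  8.68535378e-01 -4.95627176e-01]
 [-6.45403096e-06 -4.95627176e-01 -8.68535378e-01]
 [-1.00000000e+00 -8.58138534e-06  1.23278787e-05]]
from [ 0.5183 -0.2015  0.2313] tool shift [ 0.0003 -0.2095 -0.2736] |d| 0.345
```

```bash
python3 -m crank '{"hand":[0,0,0,0,0],"translation":[[0,-0.024,-0.033],[0,-0.048,-0.066],[0,-0.072,-0.099],[0,-0.096,-0.132],[0,-0.120,-0.164]],"dr":[[0,0,0],[0,0,0],[0,0,0],[0,0,0],[0,0,0]]}' | head -2
python3 -m crank '{"hand":[0,0,0,0,0],"translation":[[0,-0.024,-0.033],[0,-0.048,-0.066],[0,-0.072,-0.099],[0,-0.096,-0.132],[0,-0.120,-0.164]],"dr":[[-0.14,0,0],[-0.28,0,0],[-0.42,0,0],[-0.56,0,0],[-0.7,0,0]]}' | head -2
python3 -m crank '{"hand":[0,0,0,0,0],"translation":[[0,0,0],[0,0,0],[0,0,0],[0,0,0],[0,0,0]],"dr":[[0,0,0],[0,0,0],[0,0,0],[0,0,0],[0,0,0]]}'
python3 - <<'E'
from h import *
im,P,C=cloud("wrist","w3")
near=np.hypot(P[...,0]-.472,P[...,1]-.202)<.03
t=near&(P[...,2]>.12)&(P[...,2]<.14); q=P[t]
print("top",len(q),np.percentile(q[:,2],[5,50,95]).round(4),((q.min(0)+q.max(0))/2).round(4),circ(t.astype(np.uint8)*255,"wrist",.132,C))
o=near&(mask(im,"orange")>0); q=P[o]; zt=np.nanpercentile(q[:,2],[5,50,90]); print("collar z",zt.round(4))
k=o&(P[...,2]>zt[1]-.003)&(P[...,2]<zt[1]+.004); print("collar circ",circ(k.astype(np.uint8)*255,"wrist",zt[1],C))
print(C[2].round(3).tolist()); goto(.472,.202,.231); print(np.round(sensors.observe()["tool_rot"],4).tolist())
E
```

```text
time_s: 2.35
position: [0.495, 0.0022, 0.2315]
time_s: 2.85
position: [0.472, 0.2042, 0.2315]
time_s: 3.35
position: [0.4726, 0.2017, 0.2314]
tool_rot: [[0.0, 0.984, 0.179], [-0.0, 0.179, -0.984], [-1.0, 0.0, 0.0]]
ft_force: [-0.5, -0.4, 0.5]
grip_width: 0.0856
top 329 [0.1234 0.1319 0.133 ] [0.4719 0.2041 0.127 ] [0.4708 0.2053 0.0161 0.4717 0.2053 0.0152]
collar z [0.0973 0.0985 0.0994]
collar circ [0.4715 0.2044 0.0374 0.4716 0.2043 0.0363]
[[0.984, 0.172, 0.048, 0.46], [0.179, -0.95, -0.257, 0.267], [0.002, 0.261, -0.965, 0.374], [0.0, 0.0, 0.0, 1.0]]
from [0.4726 0.2018 0.2314] tool shift [ 0.0004 -0.0005 -0.0003] |d| 0.001
[[0.0001, 0.9838, 0.1794], [-0.0, 0.1794, -0.9838], [-1.0, 0.0001, 0.0]]
```

View pics/w3.png

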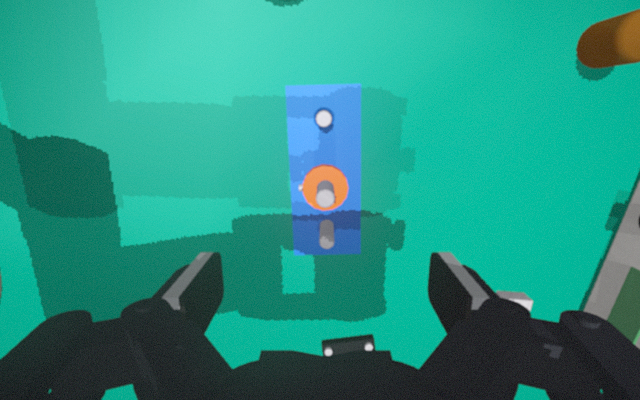

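The wrist view shows the collar at (325,188), the post top at (325,197), and the short posts at (323,118) and (326,235). The jaws open across the rack row, clear of both. I'll descend and grip.

```bash
python3 -m crank '{"hand":[0,0,0,0,0],"translation":[[0.02,0,-0.003],[0.045,0,-0.003],[0.07,0,-0.003],[0.09,0,-0.003],[0.1,0,-0.003]],"dr":[[0,0,0],[0,0,0],[0,0,0],[0,0,0],[0,0,0]]}' 
python3 -m crank '{"hand":[0,0,0,0,0],"translation":[[0.01,0,0],[0.018,0,0],[0.025,0,0],[0.027,0,0],[0.027,0,0]],"dr":[[0,0,0],[0,0,0],[0,0,0],[0,0,0],[0,0,0]]}'
python3 -m crank '{"hand":[150,200,255,255,255],"translation":[[0,0,0],[0,0,0],[0,0,0],[0,0,0],[0,0,0]],"dr":[[0,0,0],[0,0,0],[0,0,0],[0,0,0],[0,0,0]]}' 80
python3 -m crank '{"hand":[255,255,255,255,255],"translation":[[0,0,0],[0,0,0],[0,0,0],[0,0,0],[0,0,0]],"dr":[[0,0,0],[0,0,0],[0,0,0],[0,0,0],[0,0,0]]}' 80
```

```text
time_s: 3.9
position: [0.4714, 0.205, 0.1299]
tool_rot: [[-0.002, 0.984, 0.18], [-0.0, 0.18, -0.984], [-1.0, -0.002, -0.0]]
ft_force: [-0.6, -0.5, 0.7]
grip_width: 0.0855
time_s: 4.4
position: [0.4719, 0.2055, 0.1044]
tool_rot: [[0.0, 0.983, 0.181], [0.0, 0.181, -0.983], [-1.0, 0.0, 0.0]]
ft_force: [-0.3, -0.6, 0.2]
grip_width: 0.0853
time_s: 4.9
position: [0.4719, 0.2055, 0.1045]
tool_rot: [[0.0, 0.983, 0.181], [0.0, 0.181, -0.983], [-1.0, 0.0, -0.0]]
ft_force: [-1.1, -1.7, 10.4]
grip_width: 0.0124
time_s: 5.4
position: [0.4719, 0.2056, 0.1046]
tool_rot: [[0.0, 0.983, 0.181], [0.0, 0.181, -0.983], [-1.0, 0.001, 0.0]]
ft_force: [-0.9, -0.3, 5.3]
grip_width: 0.0117
```

```bash
python3 -m crank '{"hand":[255,255,255,255,255],"translation":[[-0.01,0,0],[-0.025,0,0],[-0.045,0,0],[-0.07,0,0],[-0.095,0,0]],"dr":[[0,0,0],[0,0,0],[0,0,0],[0,0,0],[0,0,0]]}' 
python3 -m crank '{"hand":[255,255,255,255,255],"translation":[[-0.02,0,0],[-0.035,0,0],[-0.045,0,0],[-0.045,0,0],[-0.045,0,0]],"dr":[[0,0,0],[0,0,0],[0,0,0],[0,0,0],[0,0,0]]}'
python3 - <<'E'
from h import *
im,P,C=cloud("scene","s1"); im2,P2,C2=cloud("wrist","w4")
cv2.imwrite("pics/g1.png",np.hstack([cv2.resize(im[70:220,310:460],(400,400)),im2[:,120:520]]))
m=(mask(im,"orange")>0)&(np.hypot(P[...,0]-.472,P[...,1]-.205)<.05); print("collar in scene",np.nanmedian(P[m],0),m.sum())
goto(.5185,-.2024,.244); print(np.round(sensors.observe()["tool_rot"],4).tolist())
E
```

```text
time_s: 5.9
position: [0.4715, 0.2055, 0.2003]
tool_rot: [[-0.001, 0.983, 0.181], [-0.0, 0.181, -0.983], [-1.0, -0.001, 0.0]]
ft_force: [1.1, 0.2, -1.2]
grip_width: 0.0113
time_s: 6.4
position: [0.4715, 0.2055, 0.2437]
tool_rot: [[-0.001, 0.983, 0.181], [-0.0, 0.181, -0.983], [-1.0, -0.001, -0.0]]
ft_force: [0.1, -0.1, -1.8]
grip_width: 0.0118
collar in scene [0.48432104 0.20021072 0.23610768] 67
from [0.4715 0.2054 0.2434] tool shift [-0.0005 -0.0276  0.4096] |d| 0.411
[[-0.0019, 0.9835, 0.181], [-0.0004, 0.181, -0.9835], [-1.0, -0.0019, 0.0]]
```

View pics/g1.png

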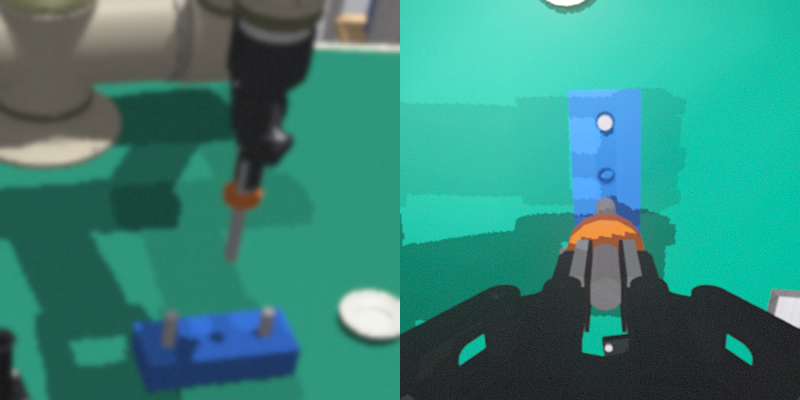

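The left crop shows the post held with its collar at (242,195) and foot at about (230,258). Some of that lean is perspective, so I'll check the tilt in 3D.

```bash
python3 - <<'E'
from h import *
for n in("scene","wrist"):
    im,P,C=cloud(n)
    near=np.hypot(P[...,0]-.4715,P[...,1]-.2055)<.035
    for lo in np.arange(.13,.27,.01):
        m=near&(P[...,2]>=lo)&(P[...,2]<lo+.01)
        if m.sum()>4:
            q=P[m]; print(n,round(lo,3),m.sum(),"mid",((np.percentile(q,5,0)+np.percentile(q,95,0))/2).round(4)[:2],"ext",(np.percentile(q,95,0)-np.percentile(q,5,0)).round(4)[:2])
    print("lowest",np.nanmin(P[near&(P[...,2]>.06)][:,2]) if (near&(P[...,2]>.06)).any() else None)
E
```

```text
scene 0.15 15 mid [0.4771 0.2027] ext [0.0057 0.0102]
scene 0.16 13 mid [0.4764 0.2022] ext [0.0074 0.0112]
scene 0.17 15 mid [0.4772 0.2023] ext [0.005  0.0111]
scene 0.18 18 mid [0.4759 0.2026] ext [0.0067 0.0126]
scene 0.19 13 mid [0.4768 0.2022] ext [0.0053 0.0109]
scene 0.2 17 mid [0.4759 0.2026] ext [0.0081 0.0118]
scene 0.21 11 mid [0.4771 0.2022] ext [0.0041 0.0108]
scene 0.22 14 mid [0.48   0.1985] ext [0.0229 0.0268]
scene 0.23 90 mid [0.4771 0.202 ] ext [0.0282 0.0311]
scene 0.24 15 mid [0.4764 0.2058] ext [0.0261 0.0249]
scene 0.25 34 mid [0.4776 0.203 ] ext [0.0307 0.0189]
scene 0.26 38 mid [0.4781 0.2043] ext [0.028  0.0223]
scene 0.27 34 mid [0.4782 0.2034] ext [0.0312 0.02  ]
lowest 0.15003439703288157
wrist 0.15 62 mid [0.4709 0.208 ] ext [0.0118 0.005 ]
wrist 0.16 77 mid [0.4709 0.2085] ext [0.0113 0.0041]
wrist 0.17 88 mid [0.4707 0.2084] ext [0.0113 0.0044]
wrist 0.18 60 mid [0.4703 0.2092] ext [0.0085 0.0028]
wrist 0.22 108 mid [0.4695 0.2173] ext [0.0293 0.01  ]
wrist 0.23 1726 mid [0.4697 0.2148] ext [0.03   0.0144]
wrist 0.24 325 mid [0.469  0.2127] ext [0.0185 0.011 ]
wrist 0.25 900 mid [0.4698 0.2135] ext [0.0337 0.0102]
wrist 0.26 1220 mid [0.4699 0.2125] ext [0.0339 0.012 ]
wrist 0.27 1573 mid [0.4691 0.2087] ext [0.0235 0.0195]
lowest 0.14992663989390861
```

The post is vertical in both views, with the foot about 0.094 m below the TCP. Now I'll carry it over to the blue holder and turn back to the yaw at which I measured the holder.

```bash
python3 -m crank '{"hand":[255,255,255,255,255],"translation":[[0,-0.001,0.02],[0,-0.004,0.06],[0,-0.007,0.105],[0,-0.010,0.155],[0,-0.013,0.205]],"dr":[[0,0,0],[0,0,0],[0,0,0],[0,0,0],[0,0,0]]}' | head -2
python3 -m crank '{"hand":[255,255,255,255,255],"translation":[[0,-0.003,0.05],[0,-0.006,0.1],[0,-0.009,0.145],[0,-0.011,0.18],[0,-0.013,0.205]],"dr":[[0.14,0,0],[0.28,0,0],[0.42,0,0],[0.56,0,0],[0.7,0,0]]}' | head -2
python3 -m crank '{"hand":[255,255,255,255,255],"translation":[[0,0,0],[0,0,0],[0,0,0],[0,0,0],[0,0,0]],"dr":[[0,0,0],[0,0,0],[0,0,0],[0,0,0],[0,0,0]]}'
python3 - <<'E'
from h import *
s=sensors.observe(); R=np.array(s["tool_rot"]); T=np.array(s["position"])
im,P,C=cloud("wrist","w5"); Q=(P-T)@R
near=np.hypot(P[...,0]-T[0],P[...,1]-T[1])<.03
for lo in np.arange(.145,.2,.01):
    m=near&(P[...,2]>=lo)&(P[...,2]<lo+.01)
    if m.sum()>4: q=Q[m]; print(round(lo,3),m.sum(),"tool y mid",((np.percentile(q,5,0)+np.percentile(q,95,0))/2).round(4)[1],"near-side z",np.percentile(q[:,2],[2,50]).round(4),np.percentile(P[m][:,2],1).round(4))
print("ft",np.round(s["ft_force"],2),s["time_s"]); goto(.5201,-.2018,.244)
E
```

```text
time_s: 7.1
position: [0.4959, 0.0, 0.244]
time_s: 7.6
position: [0.5203, -0.2047, 0.2436]
time_s: 8.1
position: [0.5205, -0.2014, 0.2445]
tool_rot: [[0.0, 0.87, -0.494], [-0.0, -0.494, -0.87], [-1.0, 0.0, -0.0]]
ft_force: [-0.3, 0.6, -2.0]
grip_width: 0.0114
0.145 19 tool y mid -0.0007 near-side z [-0.0048 -0.0037] 0.1507
0.155 76 tool y mid -0.0004 near-side z [-0.0049 -0.0039] 0.1553
0.165 77 tool y mid -0.0008 near-side z [-0.0049 -0.0041] 0.1653
0.175 86 tool y mid -0.0004 near-side z [-0.005  -0.0041] 0.1751
0.185 28 tool y mid -0.0008 near-side z [-0.005  -0.0045] 0.1854
ft [-0.29  0.61 -2.  ] 8.1
from [ 0.5205 -0.2016  0.2445] tool shift [ 0.0005 -0.0002  0.0004] |d| 0.001
```

View pics/w5.png

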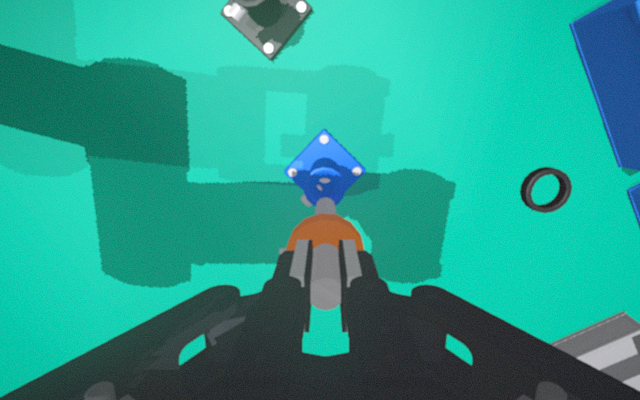

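The wrist view shows the post pointing at the holder mouth, with its foot at (325,205) just in front of the sleeve. The foot is aligned with the rim to within about 1 mm, so I'll descend in steps and watch the force.

```bash
python3 -m crank '{"hand":[255,255,255,255,255],"translation":[[0.012,-0.0005,0],[0.03,-0.0005,0],[0.045,-0.0005,0],[0.052,-0.0005,0],[0.054,-0.0005,0]],"dr":[[0,0,0],[0,0,0],[0,0,0],[0,0,0],[0,0,0]]}' 
python3 -m crank '{"hand":[255,255,255,255,255],"translation":[[0.003,0,0],[0.006,0,0],[0.009,0,0],[0.012,0,0],[0.015,0,0]],"dr":[[0,0,0],[0,0,0],[0,0,0],[0,0,0],[0,0,0]]}'
```

```text
time_s: 8.65
position: [0.5199, -0.2017, 0.1899]
tool_rot: [[-0.001, 0.869, -0.495], [0.001, -0.495, -0.869], [-1.0, -0.001, -0.0]]
ft_force: [0.7, 0.4, -1.2]
grip_width: 0.0116
time_s: 9.15
position: [0.5199, -0.2018, 0.1751]
tool_rot: [[-0.0, 0.869, -0.495], [0.0, -0.495, -0.869], [-1.0, -0.0, -0.0]]
ft_force: [-0.8, 1.9, -1.4]
grip_width: 0.0116
```

```bash
python3 -m crank '{"hand":[255,255,255,255,255],"translation":[[0.002,0,0],[0.004,0,0],[0.006,0,0],[0.008,0,0],[0.008,0,0]],"dr":[[0,0,0],[0,0,0],[0,0,0],[0,0,0],[0,0,0]]}' 
python3 -m crank '{"hand":[255,255,255,255,255],"translation":[[0.002,0,0],[0.004,0,0],[0.006,0,0],[0.008,0,0],[0.008,0,0]],"dr":[[0,0,0],[0,0,0],[0,0,0],[0,0,0],[0,0,0]]}'
```

```text
time_s: 9.65
position: [0.5199, -0.2019, 0.167]
tool_rot: [[-0.0, 0.869, -0.495], [0.0, -0.495, -0.869], [-1.0, -0.001, -0.0]]
ft_force: [-1.0, 1.0, -1.9]
grip_width: 0.0112
time_s: 10.15
position: [0.5201, -0.202, 0.1594]
tool_rot: [[0.0, 0.869, -0.495], [-0.0, -0.495, -0.869], [-1.0, 0.0, -0.0]]
ft_force: [-0.5, 1.9, -1.0]
grip_width: 0.0115
```

```bash
for i in 1; do python3 -m crank '{"hand":[255,255,255,255,255],"translation":[[0.0015,0,0],[0.003,0,0],[0.0045,0,0],[0.006,0,0],[0.0075,0,0]],"dr":[[0,0,0],[0,0,0],[0,0,0],[0,0,0],[0,0,0]]}' ; done
python3 -m crank '{"hand":[255,255,255,255,255],"translation":[[0.0015,0,0],[0.003,0,0],[0.0045,0,0],[0.006,0,0],[0.0075,0,0]],"dr":[[0,0,0],[0,0,0],[0,0,0],[0,0,0],[0,0,0]]}'
```

```text
time_s: 10.65
position: [0.5201, -0.202, 0.1523]
tool_rot: [[0.001, 0.869, -0.495], [-0.0, -0.495, -0.869], [-1.0, 0.001, -0.0]]
ft_force: [-1.3, 2.4, 4.5]
grip_width: 0.0114
time_s: 11.15
position: [0.5202, -0.2019, 0.1448]
tool_rot: [[0.001, 0.869, -0.495], [-0.0, -0.495, -0.869], [-1.0, 0.001, -0.0]]
ft_force: [-2.2, 4.5, 7.2]
grip_width: 0.0116
```

```bash
cat > chk.sh <<'E'
# prints z and force of a crank report; fails if Fz above $1
awk -v L=$1 '/^position/{gsub(/[\[\],]/,"");z=$4} /^ft_force/{gsub(/[\[\],]/,"");print z,"F",$2,$3,$4; exit ($4>L)}'
E
python3 -m crank '{"hand":[255,255,255,255,255],"translation":[[0.002,0,0],[0.004,0,0],[0.006,0,0],[0.007,0,0],[0.008,0,0]],"dr":[[0,0,0],[0,0,0],[0,0,0],[0,0,0],[0,0,0]]}' | bash chk.sh 13 &&
python3 -m crank '{"hand":[255,255,255],"translation":[[0.0005,0,0],[0.001,0,0],[0.0015,0,0]],"dr":[[0,0,0],[0,0,0],[0,0,0]]}' | bash chk.sh 13 &&
python3 -m crank '{"hand":[255,255,255],"translation":[[0.0005,0,0],[0.001,0,0],[0.0015,0,0]],"dr":[[0,0,0],[0,0,0],[0,0,0]]}' | bash chk.sh 13 &&
python3 -m crank '{"hand":[255,255,255],"translation":[[0.0005,0,0],[0.001,0,0],[0.0015,0,0]],"dr":[[0,0,0],[0,0,0],[0,0,0]]}' | bash chk.sh 13 &&
python3 -m crank '{"hand":[255,255,255],"translation":[[0.0005,0,0],[0.001,0,0],[0.0015,0,0]],"dr":[[0,0,0],[0,0,0],[0,0,0]]}' | bash chk.sh 13 &&
python3 -m crank '{"hand":[255,255,255],"translation":[[0.0005,0,0],[0.001,0,0],[0.0015,0,0]],"dr":[[0,0,0],[0,0,0],[0,0,0]]}' | bash chk.sh 13
```

```text
0.1368 F -2.2 4.8 6.9
0.1353 F -1.7 3.8 5.0
0.1339 F -2.0 5.1 7.1
0.1323 F -1.3 4.5 6.8
0.131 F -3.2 5.5 10.5
0.1309 F -5.7 7.1 21.2
```

Contact with the hard bottom: z stopped at 0.131 and the force rose to 21 N. The foot is about 58 mm below the rim, inside the stated 56–74 mm. I'll hold to confirm, ease off slightly, then open just enough to straddle the post.

```bash
python3 -m crank '{"hand":[255,255],"translation":[[0,0,0],[0,0,0]],"dr":[[0,0,0],[0,0,0]]}' | bash chk.sh 99
python3 -m crank '{"hand":[255,255,190,190,190],"translation":[[-0.0003,0,0],[-0.0005,0,0],[-0.0005,0,0],[-0.0005,0,0],[-0.0005,0,0]],"dr":[[0,0,0],[0,0,0],[0,0,0],[0,0,0],[0,0,0]]}' 20
python3 -m crank '{"hand":[190,190],"translation":[[0,0,0],[0,0,0]],"dr":[[0,0,0],[0,0,0]]}'
python3 - <<'E'
from h import *
s=sensors.observe(); T=np.array(s["position"]); print(T,s["ft_force"])
im,P,C=cloud("scene","s2")
m=(mask(im,"orange")>0)&(np.hypot(P[...,0]-.52,P[...,1]+.2)<.05); print("collar z",np.nanpercentile(P[m][:,2],[5,50,95]).round(4),np.argwhere(m).mean(0))
im2,P2,_=cloud("wrist","w6")
R=np.array(s["tool_rot"]); 
cv2.imwrite("pics/g2.png",np.hstack([cv2.resize(im[120:240,200:320],(400,400)),im2[:,120:520]]))
E
```

```text
0.1309 F -5.3 6.3 18.0
time_s: 13.85
position: [0.5201, -0.2023, 0.1291]
tool_rot: [[0.0, 0.869, -0.495], [-0.001, -0.495, -0.869], [-1.0, 0.0, 0.0]]
ft_force: [-0.4, 1.0, 0.0]
grip_width: 0.0217
time_s: 14.05
position: [0.52, -0.2021, 0.1292]
tool_rot: [[-0.0, 0.869, -0.495], [-0.0, -0.495, -0.869], [-1.0, -0.0, 0.0]]
ft_force: [0.2, 0.1, -0.4]
grip_width: 0.0216
[ 0.52002888 -0.20211362  0.1291663 ] [ 0.17561371  0.11645796 -0.4093931 ]
collar z [0.1194 0.1237 0.1268] [182.05769231 249.67307692]
```

View pics/g2.png

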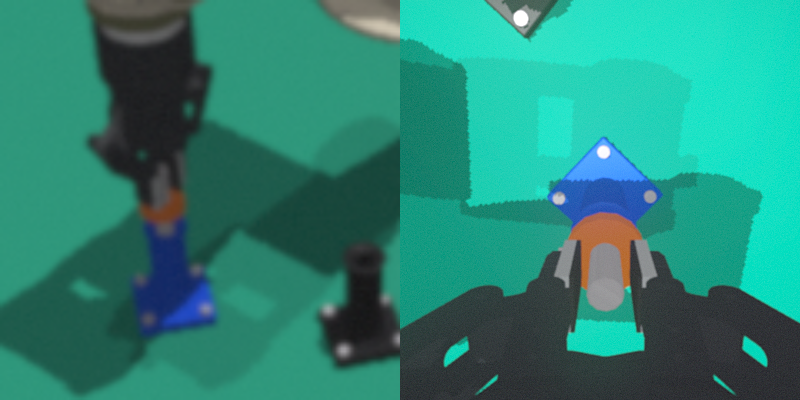

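The post stands in the holder, centred between the straddling fingers (post at x 605, fingers at 575 and 640 in the crop). The collar is still above the rim. Now I'll push the collar down with force checks.

```bash

python3 -m crank '{"hand":[190,190,190,190],"translation":[[0.0015,0,0],[0.003,0,0],[0.0045,0,0],[0.006,0,0]],"dr":[[0,0,0],[0,0,0],[0,0,0],[0,0,0]]}' | bash chk.sh 5 &&
python3 -m crank '{"hand":[190,190,190,190],"translation":[[0.001,0,0],[0.002,0,0],[0.003,0,0],[0.004,0,0]],"dr":[[0,0,0],[0,0,0],[0,0,0],[0,0,0]]}' | bash chk.sh 5 &&
python3 -m crank '{"hand":[190,190,190,190],"translation":[[0.001,0,0],[0.002,0,0],[0.003,0,0],[0.004,0,0]],"dr":[[0,0,0],[0,0,0],[0,0,0],[0,0,0]]}' | bash chk.sh 5 &&
python3 -m crank '{"hand":[190,190,190,190],"translation":[[0.001,0,0],[0.002,0,0],[0.003,0,0],[0.004,0,0]],"dr":[[0,0,0],[0,0,0],[0,0,0],[0,0,0]]}' | bash chk.sh 5
```

```text
0.1233 F -0.7 0.3 1.4
0.1193 F -1.8 0.5 1.9
0.1152 F -1.1 0.4 1.7
0.1112 F -1.0 1.9 1.7
```

```bash

python3 -m crank '{"hand":[190,190,190],"translation":[[0.001,0,0],[0.002,0,0],[0.003,0,0]],"dr":[[0,0,0],[0,0,0],[0,0,0]]}' | bash chk.sh 4 &&
python3 -m crank '{"hand":[190,190],"translation":[[0.0005,0,0],[0.0005,0,0]],"dr":[[0,0,0],[0,0,0]]}' | bash chk.sh 4 &&
python3 -m crank '{"hand":[190,190],"translation":[[0.0005,0,0],[0.0005,0,0]],"dr":[[0,0,0],[0,0,0]]}' | bash chk.sh 4 &&
python3 -m crank '{"hand":[190,190],"translation":[[0.0005,0,0],[0.0005,0,0]],"dr":[[0,0,0],[0,0,0]]}' | bash chk.sh 4 &&
python3 -m crank '{"hand":[190,190],"translation":[[0.0005,0,0],[0.0005,0,0]],"dr":[[0,0,0],[0,0,0]]}' | bash chk.sh 4 &&
python3 -m crank '{"hand":[190,190],"translation":[[0.0005,0,0],[0.0005,0,0]],"dr":[[0,0,0],[0,0,0]]}' | bash chk.sh 4 &&
python3 -m crank '{"hand":[190,190],"translation":[[0.0005,0,0],[0.0005,0,0]],"dr":[[0,0,0],[0,0,0]]}' | bash chk.sh 4 &&
python3 -m crank '{"hand":[190,190],"translation":[[0.0005,0,0],[0.0005,0,0]],"dr":[[0,0,0],[0,0,0]]}' | bash chk.sh 4 &&
python3 -m crank '{"hand":[190,190],"translation":[[0.0005,0,0],[0.0005,0,0]],"dr":[[0,0,0],[0,0,0]]}' | bash chk.sh 4 &&
python3 -m crank '{"hand":[190,190],"translation":[[0.0005,0,0],[0.0005,0,0]],"dr":[[0,0,0],[0,0,0]]}' | bash chk.sh 4
```

```text
0.1082 F -1.6 0.6 0.7
0.1077 F -0.8 -0.4 -0.1
0.1073 F -0.0 0.6 1.1
0.1068 F 0.5 0.6 0.9
0.1063 F -1.1 -0.1 1.9
0.1058 F 0.3 -0.6 1.7
0.1053 F 0.2 -0.1 1.7
0.1052 F -0.3 0.1 4.4
```

```bash

python3 -m crank '{"hand":[190,190,190],"translation":[[0.0005,0,0],[0.0005,0,0],[0.0005,0,0]],"dr":[[0,0,0],[0,0,0],[0,0,0]]}' | bash chk.sh 9; python3 - <<'E'
from rig import sensors
s=sensors.observe();print(s["position"],s["ft_force"],s["time_s"])
E
```

```text
0.1051 F -2.5 0.9 8.6
[ 0.5200618  -0.20199554  0.10507463] [-2.54799786  0.88785101  8.55865338] 17.75
```

The collar is on the rim: the TCP stopped at 0.105, which is the rim plus the 10 mm collar. Next I'll back off, open and rise clear.

```bash

python3 -m crank '{"hand":[190,190,150,120,100],"translation":[[-0.001,0,0],[-0.003,0,0],[-0.003,0,0],[-0.003,0,0],[-0.003,0,0]],"dr":[[0,0,0],[0,0,0],[0,0,0],[0,0,0],[0,0,0]]}' | bash chk.sh 99
python3 -m crank '{"hand":[100,100,100,100,100],"translation":[[-0.01,0,0],[-0.03,0,0],[-0.06,0,0],[-0.1,0,0],[-0.13,0,0]],"dr":[[0,0,0],[0,0,0],[0,0,0],[0,0,0],[0,0,0]]}' | bash chk.sh 99
python3 -m crank '{"hand":[0,0,0,0,0],"translation":[[0,0,0],[0,0,0],[0,0,0],[0,0,0],[0,0,0]],"dr":[[0,0,0],[0,0,0],[0,0,0],[0,0,0],[0,0,0]]}' | bash chk.sh 99
python3 - <<'E'
from h import *
im,P,C=cloud("wrist","w7")
near=np.hypot(P[...,0]-.519,P[...,1]+.202)<.03
o=near&(mask(im,"orange")>0); print("collar top z",np.nanpercentile(P[o][:,2],[5,50,95]).round(4))
t=near&(P[...,2]>.13); q=P[t]; print("post top",len(q),np.percentile(q[:,2],[50,90,97]).round(4),((q.min(0)+q.max(0))/2).round(4))
hi=P[t&(P[...,2]>np.percentile(q[:,2],97)-.004)]; print("top face mid",np.median(hi,0).round(4),len(hi))
ims,_,_=cloud("scene","s3")
cv2.imwrite("pics/g3.png",np.hstack([cv2.resize(ims[120:240,200:320],(400,400)),im[:,120:520]]))
E
```

```text
0.1071 F 0.2 0.8 -0.1
0.2404 F 0.2 -0.4 1.4
0.2365 F 0.8 -0.4 -0.1
collar top z [0.1036 0.1051 0.1062]
post top 12009 [0.3209 0.3306 0.3324] [ 0.5266 -0.1919  0.2323]
top face mid [ 0.5202 -0.1799  0.331 ] 2045
```

View pics/g3.png

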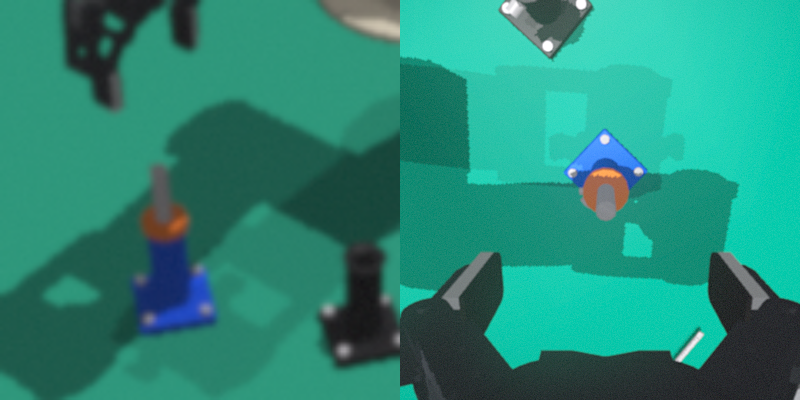

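```bash
python3 - <<'E'
from h import *
for i in range(2):
    im,P,C=cloud("wrist")
    t=(np.hypot(P[...,0]-.519,P[...,1]+.202)<.02)&(P[...,2]>.12)&(P[...,2]<.2); z=P[t][:,2]
    hi=P[t&(P[...,2]>np.percentile(z,98)-.003)]
    print("top",np.median(hi,0).round(4),len(hi),np.percentile(z,[90,98]).round(4))
    m=t.astype(np.uint8)*255
goto(.519,-.202,.165); print(sensors.observe()["ft_force"],sensors.observe()["time_s"])
E
```

```text
top [ 0.5192 -0.2023  0.1584] 318 [0.159  0.1595]
top [ 0.5192 -0.2022  0.1583] 315 [0.159  0.1596]
from [ 0.52   -0.202   0.2371] tool shift [ 0.0721 -0.0008  0.0005] |d| 0.072
[ 0.11068637  0.4424612  -0.75540337] 19.45
```

The post top measures 0.1584 m, against 0.1583 expected from the bottom contact. As a last check I'll press lightly on the top with closed fingers; a stiff stop there means it is fully home.

```bash

python3 -m crank '{"hand":[255,255,255,255,255],"translation":[[0,-0.0008,0.0005],[0,-0.0008,0.0005],[0,-0.0008,0.0005],[0,-0.0008,0.0005],[0,-0.0008,0.0005]],"dr":[[0,0,0],[0,0,0],[0,0,0],[0,0,0],[0,0,0]]}' 20 | tail -2
python3 -m crank '{"hand":[255,255,255,255,255],"translation":[[0.02,0,0],[0.045,0,0],[0.065,0,0],[0.073,0,0],[0.073,0,0]],"dr":[[0,0,0],[0,0,0],[0,0,0],[0,0,0],[0,0,0]]}' | bash chk.sh 4 &&
python3 -m crank '{"hand":[255,255,255],"translation":[[0.001,0,0],[0.002,0,0],[0.003,0,0]],"dr":[[0,0,0],[0,0,0],[0,0,0]]}' | bash chk.sh 4 &&
python3 -m crank '{"hand":[255,255,255],"translation":[[0.0005,0,0],[0.001,0,0],[0.001,0,0]],"dr":[[0,0,0],[0,0,0],[0,0,0]]}' | bash chk.sh 8 &&
python3 -m crank '{"hand":[255,255],"translation":[[0.0005,0,0],[0.0005,0,0]],"dr":[[0,0,0],[0,0,0]]}' | bash chk.sh 10 &&
python3 -m crank '{"hand":[255,255],"translation":[[0.0005,0,0],[0.0005,0,0]],"dr":[[0,0,0],[0,0,0]]}' | bash chk.sh 10 &&
python3 -m crank '{"hand":[255,255],"translation":[[0.0005,0,0],[0.0005,0,0]],"dr":[[0,0,0],[0,0,0]]}' | bash chk.sh 10 &&
python3 -m crank '{"hand":[255,255],"translation":[[0.0005,0,0],[0.0005,0,0]],"dr":[[0,0,0],[0,0,0]]}' | bash chk.sh 10 &&
python3 -m crank '{"hand":[255,255],"translation":[[0.0005,0,0],[0.0005,0,0]],"dr":[[0,0,0],[0,0,0]]}' | bash chk.sh 10 &&
python3 -m crank '{"hand":[255,255],"translation":[[0.0005,0,0],[0.0005,0,0]],"dr":[[0,0,0],[0,0,0]]}' | bash chk.sh 10
```

```text
ft_force: [0.3, -0.1, -0.9]
grip_width: 0.0123
0.1637 F 0.9 -0.1 0.6
0.162 F -0.3 -0.1 0.2
0.1604 F 0.2 1.1 0.1
0.1598 F -0.1 0.1 0.1
0.1593 F 0.3 0.1 0.4
0.1588 F -0.4 0.4 -0.2
0.1585 F 0.3 0.2 1.9
0.1585 F -1.3 1.1 6.1
0.1585 F -3.0 1.4 8.4
```

```bash

python3 -m crank '{"hand":[255,255],"translation":[[0.0005,0,0],[0.0005,0,0]],"dr":[[0,0,0],[0,0,0]]}' | bash chk.sh 14 &&
python3 -m crank '{"hand":[255,255],"translation":[[0.0004,0,0],[0.0004,0,0]],"dr":[[0,0,0],[0,0,0]]}' | bash chk.sh 14
python3 -m crank '{"hand":[255,255,255,255,255],"translation":[[-0.002,0,0],[-0.01,0,0],[-0.03,0,0],[-0.06,0,0],[-0.08,0,0]],"dr":[[0,0,0],[0,0,0],[0,0,0],[0,0,0],[0,0,0]]}' | bash chk.sh 99
python3 -m crank '{"hand":[255,255,255],"translation":[[0,0,0],[0,0,0],[0,0,0]],"dr":[[0,0,0],[0,0,0],[0,0,0]]}' | bash chk.sh 99
python3 - <<'E'
from h import *
im,P,C=cloud("wrist","w8")
n=np.hypot(P[...,0]-.519,P[...,1]+.202)<.025; t=n&(P[...,2]>.12)&(P[...,2]<.2); z=P[t][:,2]
print("top",np.median(P[t&(P[...,2]>np.percentile(z,98)-.003)],0).round(4))
o=n&(mask(im,"orange")>0); print("collar top z",np.nanpercentile(P[o][:,2],[5,50,95]).round(4))
s=sensors.observe(); print(s["position"],s["ft_force"],s["time_s"])
E
```

```text
0.1584 F -3.2 1.4 11.4
0.1583 F -3.9 3.2 15.0
0.2384 F 1.1 0.0 0.5
0.2352 F -0.3 -0.7 -0.8
top [ 0.5194 -0.2023  0.1585]
collar top z [0.1038 0.1052 0.1064]
[ 0.51870255 -0.20180563  0.23526145] [0.4992903  0.08124753 0.0010411 ] 23.5
```

The post didn't move under 15 N (stiff stop at 0.1584). The collar top reads 0.105, so its underside is on the rim, and the arm is clear. Handing in.

```bash
python3 -c "
from rig import env
print(env.close_job())"
```

```text
the job is handed in; nothing more can be done
None
```

The collared post stands in the blue holder, pushed onto the hard bottom of the bore, with its orange collar resting on the rim. I took it from the rack's middle hole and handed the job in at about 23.5 s, with the arm clear of everything.

- **Seating:** drag past the plunger was about 6–9 N. The post then stopped hard about 58 mm below the rim, and I let the push reach about 21 N.
- **Collar:** it slid down with about 2 N of friction and met the rim at z = 0.095 m. I confirmed contact with a push of about 8.6 N, then backed off.
- **Last checks:** the post top measured 0.1585 m, against 0.1583 m expected. It did not move under a final 15 N press on top with closed fingers. The collar top measured 0.105 m, which is the rim plus the collar's 10 mm.

No check failed. Two small disagreements came up along the way: the gripper read 11–12 mm on the 14 mm post, and the scene and wrist cameras differed by a few millimetres. I used the wrist camera for alignment.

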